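# Find the photometer carriage's hidden seat by touch and press it home

## Task

The photometer's carriage has been left loose in its slot. Gently push its orange knob along the slot to feel out the hidden pocket under the cover, which may lie on either side, then press the knob down against the stiff seat until the carriage sits fully home at the rigid stop. Let go of it, and do not disturb the cuvette, the tray, the glassware or the brass weight.

Things in the scene. Friction and masses are not known exactly. Their poses are not given: they have to be found in the camera images.
- photometer: Low grey and white bench instrument, fixed, its place and yaw vary. Origin on the bench below the middle of the slot; y runs along the slot, z up. The case spans x -55 to 135 mm, y -170 to 170 mm; the white cover's flat top is 49 mm up. The slot (14 mm wide) runs at x = 0 from y = -115 to 115 mm. The carriage's foot slides under the cover on a flat deck between guide walls.
- slot_middle (a point): Middle of the slot, at the cover's top, 49 mm over the bench. The hidden pocket in the deck is such that the carriage seats with its centre 62 to 76 mm from here along the slot, on the +y or -y side, unknown which; the other side is plain deck. The fit is loose: 2.5 mm play each way along the slot, between rigid walls.
- slot_end (a point): The +y end stop: where the carriage's centre is when it meets it, 97 mm from the slot's middle, at the cover's top. A like stop is 97 mm away on the -y side. Both are rigid: a carriage halted here is still riding high and has not found the pocket.
- carriage: Loose carriage, 0.26 kg, captive under the cover; slides with under 2 N, cannot be lifted out. Its foot (40 x 80 x 8 mm) stands on lugs 7.5 mm high that fall into the pocket; origin: centre of the foot's underside, above the lugs. Origin 35.5 mm over the bench when riding on the deck (as at the start, near the slot's middle), 32 to 33 mm when dropped onto the stiff seat plate, 28 mm when home.
- knob_top (a point): Centre of the knob's top face, 43 mm above the carriage's origin. Knob: 34 mm across the slot, 22 mm along it, 20 mm high. Its top is 78.5 mm over the bench when riding, 71 mm when home (underside 2 mm above the cover). Over the pocket it drops about 3 mm by itself and cannot slide on; a steady 5 to 9 N on the knob then pushes the seat plate down for good, to a rigid stop. Over 40 N is damage.
- cuvette: Bystander: closed green glass cuvette with a white cap, 16 by 16 by 48 mm, standing on the photometer's cover behind the slot (80 to 105 mm behind it, +y part). Origin at the centre of its underside.
- filter_tray: Bystander: small blue divided tray, 50 by 90 by 25 mm, on the photometer's cover behind the slot (-y part). Origin at the centre of its underside.
- beaker: Bystander: glass beaker, 72 mm wide and 95 mm high, on the bench to the robot's left. Origin at the centre of its underside.
- flask: Bystander: green conical flask, 84 mm wide and 130 mm high, on the bench to the left. Origin at the centre of its underside.
- reagent: Bystander: amber bottle, 60 mm wide and 130 mm high, on the bench to the right. Origin at the centre of its underside.
- weight: Bystander: brass weight, 40 mm wide and 40 mm high, on the bench to the right. Origin at the centre of its underside.
There are look-alikes about, which are no part of the job. Of the things shaped like the carriage, the white one is meant.

How it is judged:
At the end, for the whole second after the job is handed in: The carriage sits fully home in its pocket: its origin less than 29.8 mm above the photometer's underside (28 mm is home, 35.5 mm is riding on the deck), upright within 0.05 rad (3 degrees), at rest and let go (z of carriage in the frame of photometer below 0.0298 m and angle between carriage's own z axis and vertical below 0.05 rad and linear speed of carriage below 0.01 m/s); the robot touches nothing.
It fails at once if the carriage is pushed or pressed with more than 40 N (contact force between any of the fingers, the arm and carriage above 40 N).
It fails at once if the cuvette or the filter tray is moved by more than 15 mm, or the cuvette is tipped over (distance of any of cuvette, filter_tray from where it was at the start of the episode above 0.015 m or angle between cuvette's own z axis and vertical above 0.5 rad).
It fails at once if the beaker, flask, reagent bottle or brass weight is moved by more than 30 mm (distance of any of beaker, flask, reagent, weight from where it was at the start of the episode above 0.03 m).
It also fails if it takes over 54 s, if anything falls off the work surface, if the arm or the gripper's body presses on something with over 40 N, if the wrist force passes 120 N, or if a joint passes its speed limit or range.

## Robot

A 6-joint arm with a two-finger parallel gripper is mounted at the origin on the work surface. World frame = base frame: x ahead of the robot, y to its left, z up, the work surface at z = 0. Lengths are in m, angles in rad, forces in N, time in s.
With the tool pointing down it reaches from about 0.35 to 0.775 m from the base axis. Payload 5.5 kg.
Tool frame: the origin (TCP) lies midway between the tips of the shut fingers; the grasp point (between the pads) lies hold_point_z behind it (hold_point_z is the distance from the TCP to the grasp point, in m); z points along the fingers, y is the direction in which the jaws open and shut (so a half turn about z gives the same grasp; the last joint's range is limited). The gripper opens to 85 mm and grips with 20 to 120 N. Pads are 22 mm wide; open, the fingers measure 114 mm over their backs; the gripper's body (76 mm by 85 mm) begins 54 mm behind the grasp point. The pads swing forward as they close: fully open they stand 13 mm farther back than shut.
Start: joints at [-1.339, 0.313, 0.046, 1.304, 0, 1.431], TCP at [0.209, -0.536, 0.231] pointing down, gripper open.
Joint ranges: [-2.76, 2.76], [-0.86, 1.69], [-1.03, 1.26], [-2.2, 2.34], [-1.47, 1.5], [-3.14, 3.14]. Speed limits (rad/s): [2.57, 2.57, 3.14, 3.14, 3.14, 3.14].

## Interface

Orientations are given as a unit quaternion [w, x, y, z].
In Python, from workcell import * gives the robot as it stands. The module is installed in compiled form; this text tells all that it offers.
- The arm moves only by the tool jog_arm, never from a script. Its argument "plan" is a list of rows, each a list of 6 numbers: the shift along the world's x, y, z in m, then the turn, a rotation vector about the world's x, y, z in degrees. A call has exactly 10 rows; each row shifts and turns the commanded pose from where the row before left it; what a row does not reach is not made up. A row lasts 1/10 s, in which the tool goes at most 50 mm and 8.59 degrees, less where a joint would pass 70% of its speed; a pose out of reach is approached as far as the arm can. A call with a gripper value outside its range is refused whole. "hand" is the opening, from 0 (shut) to 1 (fully open), set as the call begins (left out, the last holds). The fingers move at their own pace and stop on an object; "force" is the grip in N (left out, the last holds). Time passes only in rows, so rows that do not move let the fingers close, or fill a call up. It gives the time, the measured TCP pose, the force and the opening at its end, in the units of the state.
- get_state(): the state, without advancing time (a new reading comes with each control period).
- read_camera(name): name is "side" or "top"; returns the picture (400x640x3 uint8, red, green, blue); there is no depth.
- calibration(name): a dict with "K" (3x3 intrinsics, pixels), "D" ([k1, k2, p1, p2, k3] as OpenCV has them; the pictures are not rectified), "world_to_cam" (4x4, takes a point from world to camera coordinates). Camera axes: x right, y down, z forward; pixel columns grow to the right and rows downward; lengths in m; the calibration is good to about 2 mm. A picture is of the moment at which its call begins. calibration takes no time and is no camera call.
- hand_in(): hands the job in, once; it reports no verdict.
The state is a dict: "clock": time; "joint_pos": joint angles; "qvel": joint speeds; "tau": joint torques, N m; "tcp_pos": TCP position; "orientation": TCP orientation; "wrist_force": force on the tool from outside, world axes, zero at the start; "ft_torque": the same for the moment, N m; "finger_gap": finger opening in m.
Only numpy, scipy, OpenCV 4.12 (cv2) and the standard library are available. Lean on these libraries where they do the work, as an engineer would, in place of code of your own. Each camera call takes 0.05 s, during which the arm holds its last target.

## Working session

There is one attempt and no reset: what is moved stays moved. The work goes in short steps, Python scripts to look and compute and a tool call to move; the robot and the scene stay as the last step left them, time stands still between calls to the robot, and variables do not carry over. Pictures are saved under pics/ and viewed, and the job is handed in when it is done.

Besides the shell and the picture viewer there is one more tool, called after "Request:" as name(argument=value, ...) on one line, values as JSON. jog_arm: Moves the arm, as the interface text tells. Its arguments: {"type":"object","properties":{"plan":{"type":"array","items":{"type":"array","items":{"type":"number"}}},"hand":{"type":"number"},"force":{"type":"number"}},"required":["plan"]}

```bash
mkdir -p pics
python3 - <<'E'
from workcell import *
import cv2
for n in("side","top"):
    im=read_camera(n); cv2.imwrite(f"pics/{n}0.png",im[:,:,::-1])
    c=calibration(n); print(n,c)
print(get_state()); 
try: print(hold_point_z)
except Exception as e: print(e)
E
```

```text
side {'K': array([[474.3286092 ,   0.        , 314.94112448],
       [  0.        , 474.3286092 , 198.86293374],
       [  0.        ,   0.        ,   1.        ]]), 'D': array([0.00030639, 0.        , 0.        , 0.        , 0.        ]), 'world_to_cam': array([[ 0.77900305, -0.62696527,  0.00829408, -0.41315912],
       [-0.38824772, -0.49269952, -0.77878809,  0.25689132],
       [ 0.49235957,  0.60345814, -0.62723227,  1.16525294],
       [ 0.        ,  0.        ,  0.        ,  1.        ]])}
top {'K': array([[515.09080289,   0.        , 327.09067246],
       [  0.        , 515.09080289, 196.87767437],
       [  0.        ,   0.        ,   1.        ]]), 'D': array([0.00617221, 0.        , 0.        , 0.        , 0.        ]), 'world_to_cam': array([[ 0.02879713, -0.99957909, -0.00351669, -0.01161675],
       [-0.9745242 , -0.02729212, -0.22261563,  0.55057614],
       [ 0.22242595,  0.00983779, -0.97489995,  1.24412047],
       [ 0.        ,  0.        ,  0.        ,  1.        ]])}
{'clock': 0.1, 'joint_pos': array([-1.33860793e+00,  3.13943868e-01,  4.50880887e-02,  1.30360794e+00,
        2.34158170e-05,  1.43123380e+00]), 'qvel': array([-0.00028869, -0.00151765,  0.00405949,  0.00035219, -0.00126067,
        0.00028677]), 'tau': array([ 1.90896426e-03, -4.81726098e+01,  2.99243546e+01,  1.28018091e-02,
       -1.14571258e-04, -3.76708840e-06]), 'tcp_pos': array([ 0.20877808, -0.53526457,  0.23048564]), 'orientation': array([-8.33345520e-04,  9.82774496e-01,  1.84806910e-01, -2.69018247e-05]), 'wrist_force': array([ 0.2182706 , -0.12346963,  0.09939266]), 'ft_torque': array([-8.83228957e-05, -2.30793907e-02, -4.70280788e-03]), 'finger_gap': 0.08560043434809515}
0.0187
```

View pics/top0.png

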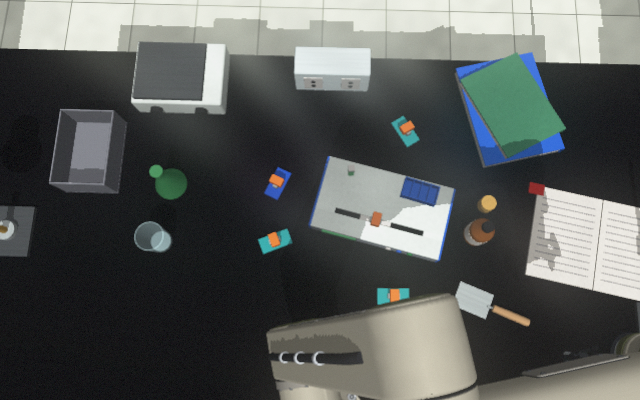

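View pics/side0.png

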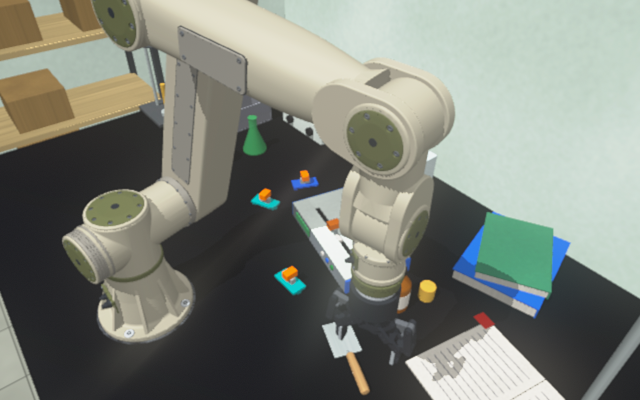

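Run:
```python
import cv2
im=cv2.imread("pics/top0.png"); cv2.imwrite("pics/top0c.png",cv2.resize(im[100:330,170:490],None,fx=2.5,fy=2.5,interpolation=cv2.INTER_CUBIC))
im=cv2.imread("pics/side0.png"); cv2.imwrite("pics/side0c.png",cv2.resize(im[100:330,190:510],None,fx=2.5,fy=2.5,interpolation=cv2.INTER_CUBIC))
```

```text
(no output)
```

View pics/top0c.png

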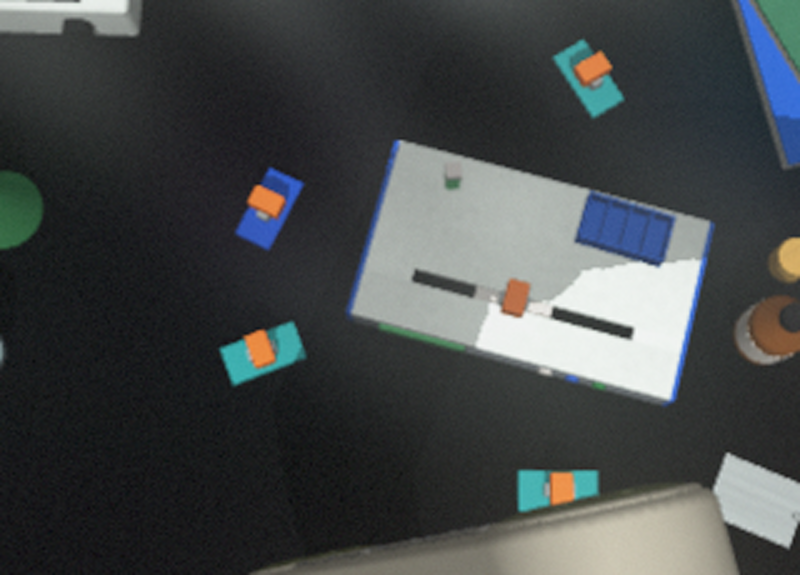

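View pics/side0c.png

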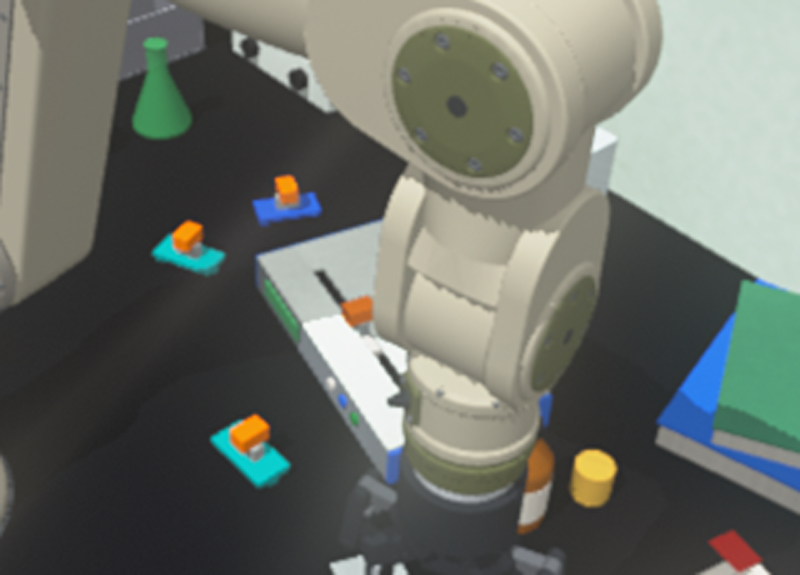

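The top view shows the photometer with its slot from pixel (336,210) to (423,233). The orange knob is at about (376,218), the cuvette is rear left and the blue tray rear right. I'll work out the poses from these.

```bash
cat > h.py <<'E'
from workcell import *
import numpy as np, cv2
def ray(n,uv,z):
    c=calibration(n);T=c["world_to_cam"]
    p=cv2.undistortPoints(np.array([[uv]],float),c["K"],c["D"])[0,0]
    d=T[:3,:3].T@np.array([p[0],p[1],1]);o=-T[:3,:3].T@T[:3,3]
    return o+d*(z-o[2])/d[2]
def proj(n,P):
    c=calibration(n);T=c["world_to_cam"]
    return cv2.projectPoints(np.atleast_2d(P).astype(float),cv2.Rodrigues(T[:3,:3])[0],T[:3,3],c["K"],c["D"])[0][:,0]
E
python3 - <<'E'
from h import *
f=lambda x,y:(170+(x+.5)/2.5-.5,100+(y+.5)/2.5-.5)
cor=np.array([ray("top",f(*p),.049)[:2] for p in[(398,142),(712,222),(668,402),(350,313)]])
loc=np.array([(135,170),(135,-170),(-55,-170),(-55,170)])/1e3
sl=np.array([ray("top",f(*p),.049)[:2] for p in[(414,275),(632,333)]])
loc=np.vstack([loc,[(0,.115),(0,-.115)]]);W=np.vstack([cor,sl])
lc=loc-loc.mean(0);Wc=W-W.mean(0)
yaw=np.arctan2((lc[:,0]*Wc[:,1]-lc[:,1]*Wc[:,0]).sum(),(lc*Wc).sum())
R=np.array([[np.cos(yaw),-np.sin(yaw)],[np.sin(yaw),np.cos(yaw)]])
t=W.mean(0)-R@loc.mean(0)
print(yaw,np.degrees(yaw),t);print((loc@R.T+t-W)*1e3)
k=ray("top",f(515.5,297),.0735)[:2] 
print("knob",k,R.T@(k-t))
for p,z in(((453,172),.048),((626,228),.074)):
  q=ray("top",f(*p),z)[:2];print(q,R.T@(q-t))
q=get_state();print(q["tcp_pos"])
E
```

```text
-0.24038962646808185 -13.773311035347437 [ 0.49300628 -0.12762967]
[[ 2.82273229  2.79113912]
 [-1.2272717  -2.60894005]
 [ 0.15052241 -5.94679311]
 [ 0.34165173  4.52331763]
 [-0.37242472  1.77387633]
 [-1.71521001 -0.53259993]]
knob [ 0.49630894 -0.11907589] [0.0011712  0.00909412]
[ 0.63114809 -0.05544011] [0.11698262 0.10300272]
[ 0.56993164 -0.22961897] [ 0.09899511 -0.08074215]
[ 0.20877808 -0.53526457  0.23048564]
```

Request:
jog_arm(plan=[[0.0143, 0.0208, 0, 0, 0, 7.25], [0.0143, 0.0208, 0, 0, 0, 7.25], [0.0143, 0.0208, 0, 0, 0, 7.25], [0.0143, 0.0208, 0, 0, 0, 7.25], [0.0143, 0.0208, 0, 0, 0, 7.25], [0.0143, 0.0208, 0, 0, 0, 7.25], [0.0143, 0.0208, 0, 0, 0, 7.25], [0.0143, 0.0208, 0, 0, 0, 7.25], [0.0143, 0.0208, 0, 0, 0, 7.25], [0.0143, 0.0208, 0, 0, 0, 7.25]], hand=0.5, force=20)

```text
clock: 1.1
tcp_pos: [0.3522, -0.3266, 0.231]
orientation: [-0.0, 0.681, 0.732, 0.0]
wrist_force: [-0.4, 0.5, -0.2]
finger_gap: 0.0431
```

Run:
```python
from h import *
print(get_state()["joint_pos"])
```

```text
[-9.15155520e-01  1.30805105e-01 -1.88097476e-01  1.25259137e+00
  9.28626673e-05  5.84148385e-01]
```

Request:
jog_arm(plan=[[0.0143, 0.0208, -0.006, 0, 0, 7.22], [0.0143, 0.0208, -0.007, 0, 0, 7.22], [0.0143, 0.0208, -0.008, 0, 0, 7.22], [0.0143, 0.0208, -0.01, 0, 0, 7.22], [0.0143, 0.0208, -0.01, 0, 0, 7.22], [0.0143, 0.0208, -0.01, 0, 0, 7.22], [0.0143, 0.0208, -0.01, 0, 0, 7.22], [0.0143, 0.0208, -0.01, 0, 0, 7.22], [0.0143, 0.0208, -0.01, 0, 0, 7.22], [0.0143, 0.0208, -0.01, 0, 0, 7.22]])

```text
clock: 2.1
tcp_pos: [0.4951, -0.1187, 0.1396]
orientation: [-0.0, 0.119, 0.993, 0.0]
wrist_force: [-0.5, -0.6, 0.4]
finger_gap: 0.0427
```

Run:
```python
from h import *
print(get_state())
for n in("side","top"):
    im=read_camera(n); 
    c=im[110:310,170:490] if n=="top" else im[100:330,190:510]
    cv2.imwrite(f"pics/{n}1.png",cv2.resize(c,None,fx=2.5,fy=2.5,interpolation=cv2.INTER_CUBIC)[:,:,::-1])
```

```text
{'clock': 2.1, 'joint_pos': array([-3.93145031e-01,  2.35336406e-01, -2.89703242e-01,  1.04655206e+00,
        5.59007437e-05, -1.54006354e-01]), 'qvel': array([ 0.49599754,  0.23150283,  0.0412447 , -0.19447894, -0.00092182,
       -0.75548935]), 'tau': array([-2.08770297e+00, -4.31013215e+01,  2.73120153e+01,  4.93751764e-01,
        2.87222344e-02,  8.04121848e-01]), 'tcp_pos': array([ 0.49505755, -0.1186927 ,  0.13955831]), 'orientation': array([-3.75349441e-04,  1.19284633e-01,  9.92860019e-01,  1.34357350e-04]), 'wrist_force': array([-0.47665971, -0.62791553,  0.39878773]), 'ft_torque': array([-0.01986047, -0.06619898, -0.01499585]), 'finger_gap': 0.04269825598434994}
```

View pics/side1.png

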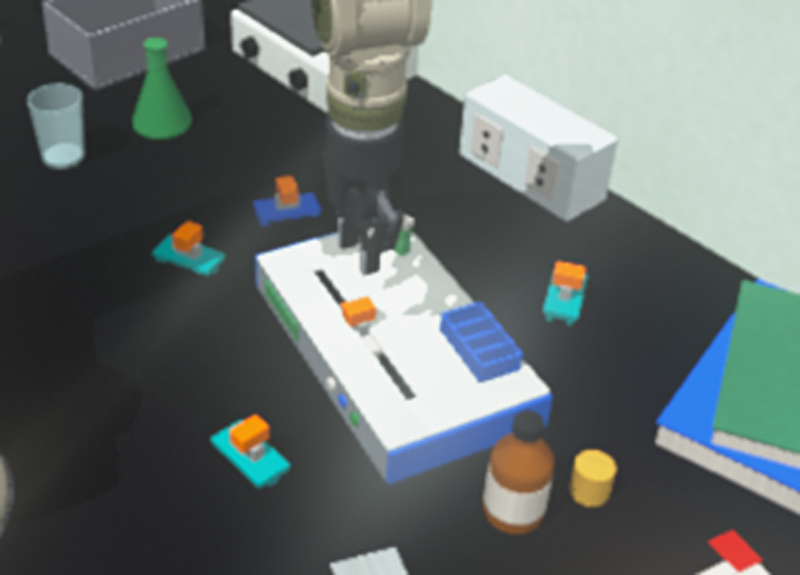

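View pics/top1.png

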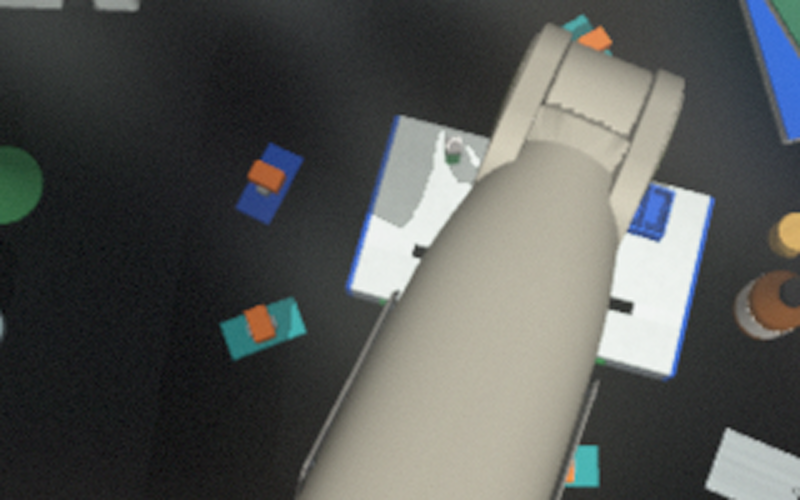

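Run:
```python
from h import *
im=read_camera("side"); cv2.imwrite("pics/side2raw.png",im[:,:,::-1])
cv2.imwrite("pics/side2.png",cv2.resize(im[185:285,285:415],None,fx=6,fy=6,interpolation=cv2.INTER_CUBIC)[:,:,::-1])
print(get_state()["tcp_pos"],get_state()["wrist_force"])
```

```text
[ 0.49448963 -0.11845332  0.13924994] [-0.62803296 -0.29800581 -0.80772757]
```

View pics/side2.png

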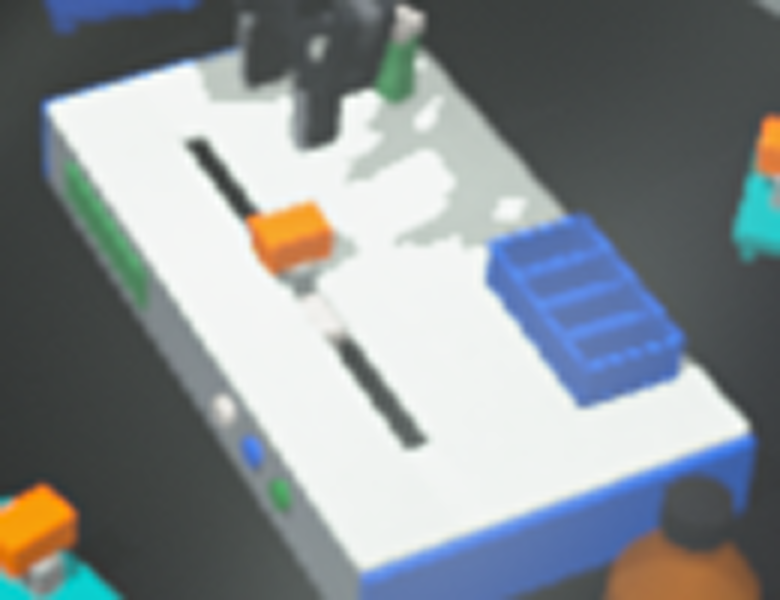

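Run:
```python
from h import *
f=lambda x,y:(285+(x+.5)/6-.5,185+(y+.5)/6-.5)
loc=np.array([(-55,170),(-55,-170),(135,-170),(0,115),(0,-115)])/1e3
W=np.array([ray("side",f(*p),.049)[:2] for p in[(45,103),(360,574),(752,434),(197,141),(416,445)]])
lc=loc-loc.mean(0);Wc=W-W.mean(0)
yaw=np.arctan2((lc[:,0]*Wc[:,1]-lc[:,1]*Wc[:,0]).sum(),(lc*Wc).sum())
R=np.array([[np.cos(yaw),-np.sin(yaw)],[np.sin(yaw),np.cos(yaw)]]);t=W.mean(0)-R@loc.mean(0)
print(np.degrees(yaw),t);print((loc@R.T+t-W)*1e3)
for p in[(250,217),(315,203),(331,235),(268,247),(291,225)]:
  k=ray("side",f(*p),.0785)[:2];print("knob",k,R.T@(k-t))
k=get_state()["tcp_pos"];print("tcp",R.T@(k[:2]-t))
print(f"tcp px",(proj("side",k)-[285,185])*6)
```

```text
-13.797162408047617 [ 0.49459515 -0.1280778 ]
[[ 0.38072493  2.78595924]
 [ 0.33100363 -3.03891107]
 [-0.62135817 -2.63192614]
 [ 0.29240941  5.16567973]
 [-0.38277981 -2.28080175]]
knob [ 0.48433707 -0.10524839] [-0.01540658  0.01972429]
knob [ 0.51380995 -0.11624268] [0.01583787 0.01607608]
knob [ 0.50514039 -0.13724772] [ 0.01242786 -0.00639045]
knob [ 0.47766547 -0.12580597] [-0.016983  -0.0018312]
knob [ 0.49539469 -0.12092792] [-0.00092867  0.00713426]
tcp [-0.00239777  0.00932161]
tcp px [[287.73641602 116.92806159]]
```

Request:
jog_arm(plan=[[0, 0, -0.009, 0, 0, 0], [0, 0, -0.009, 0, 0, 0], [0, 0, -0.009, 0, 0, 0], [0, 0, -0.009, 0, 0, 0], [0, 0, -0.009, 0, 0, 0], [0, 0, -0.009, 0, 0, 0], [0, 0, -0.009, 0, 0, 0], [0, 0, -0.009, 0, 0, 0], [0, 0, -0.009, 0, 0, 0], [0, 0, 0, 0, 0, 0]])

```text
clock: 3.25
tcp_pos: [0.4939, -0.1193, 0.0578]
orientation: [-0.001, 0.122, 0.993, 0.0]
wrist_force: [-0.0, 0.4, 0.3]
finger_gap: 0.0425
```

```bash
cat > look.py <<'E'
from h import *
import sys
im=read_camera("side")
cv2.imwrite(f"pics/{sys.argv[1]}.png",cv2.resize(im[185:285,285:415],None,fx=6,fy=6,interpolation=cv2.INTER_CUBIC)[:,:,::-1])
s=get_state();a=np.radians(-13.8);R=np.array([[np.cos(a),-np.sin(a)],[np.sin(a),np.cos(a)]])
print("tcp local mm",R.T@(s["tcp_pos"][:2]-[.494,-.128])*1e3,s["tcp_pos"][2],"F local",R.T@s["wrist_force"][:2],s["wrist_force"][2],s["finger_gap"])
E
python3 look.py s3
```

```text
tcp local mm [-1.72007795  8.35180748] 0.05855714933099916 F local [0.15397613 0.61520554] 0.6457519533294882 0.04250843779697711
```

View pics/s3.png

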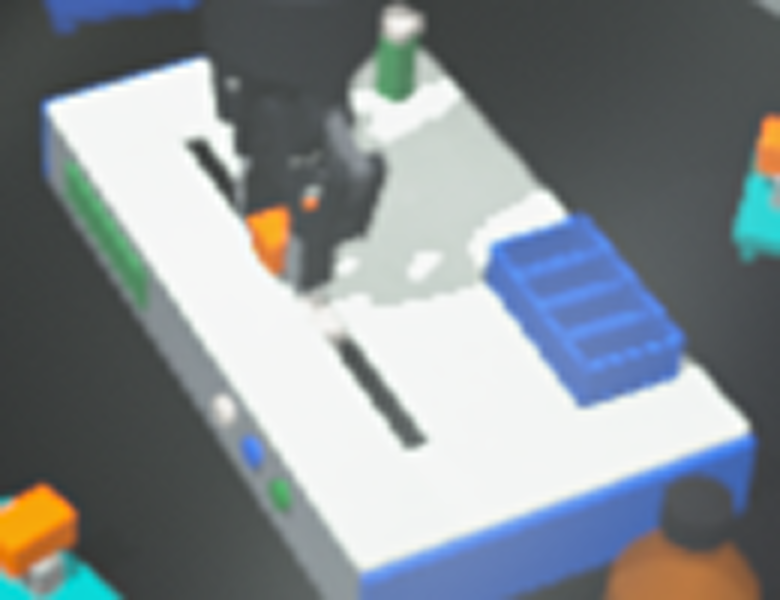

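Request:
jog_arm(plan=[[0.0013, 0.0053, 0, 0, 0, 0], [0.0013, 0.0053, 0, 0, 0, 0], [0.0013, 0.0053, 0, 0, 0, 0], [0.0013, 0.0053, 0, 0, 0, 0], [0.0013, 0.0053, 0, 0, 0, 0], [0.0013, 0.0053, 0, 0, 0, 0], [0.0013, 0.0053, 0, 0, 0, 0], [0.0013, 0.0053, 0, 0, 0, 0], [0.0013, 0.0053, 0, 0, 0, 0], [0.001, 0.004, 0, 0, 0, 0]])

```text
clock: 4.3
tcp_pos: [0.5076, -0.0676, 0.0593]
orientation: [-0.0, 0.122, 0.993, 0.0]
wrist_force: [-0.2, -0.2, 0.7]
finger_gap: 0.0425
```

```bash
python3 look.py s4
```

```text
tcp local mm [-1.21877902 62.48107761] 0.059264263861014646 F local [ 0.4052723  -0.26463056] 0.5596882493620048 0.04281215325613993
```

View pics/s4.png

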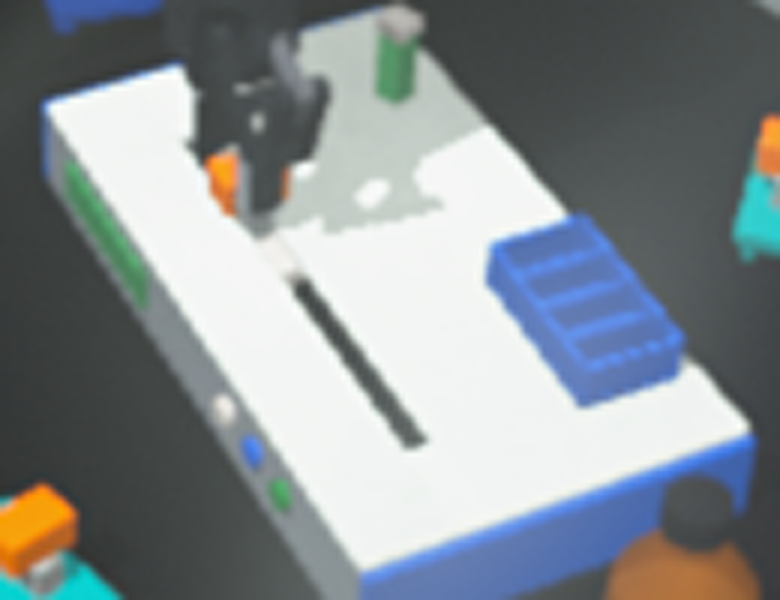

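Run:
```python
from h import *
f=lambda x,y:(285+(x+.5)/6-.5,185+(y+.5)/6-.5)
a=np.radians(-13.8);R=np.array([[np.cos(a),-np.sin(a)],[np.sin(a),np.cos(a)]])
L=lambda p,z:(R.T@(ray("side",f(*p),z)[:2]-[.494,-.128])*1e3).round(1)
print(L((250,217),.0785),L((208,155),.0785)); print(L((342,338),.0435),L((295,278),.0435))
# pixel shift for 1mm y, for 3mm z
Q=lambda l,z:(proj("side",np.r_[R@(np.array(l)/1e3)+[.494,-.128],z])[0]-[285,185])*6
print(Q((-17,65),.0785),Q((-17,70),.0785),Q((-17,65),.0755))
```

```text
[-14.8  19.8] [-13.5  67. ]
[  4.9 -35.9] [3.6 8.3]
[200.46269478 157.05571571] [195.86603546 150.72906469] [200.37962158 161.9730754 ]
```

```bash
cat >> look.py <<'E'
f=im.astype(float); w=np.clip(f[:,:,0]-1.6*f[:,:,2]-40,0,100)
y0,y1,x0,x1=[int(v) for v in sys.argv[2].split(",")]
w=w[y0:y1,x0:x1]; yy,xx=np.mgrid[y0:y1,x0:x1]
print("orange",w.sum().round(),(w*xx).sum()/w.sum(),(w*yy).sum()/w.sum())
E
python3 look.py s5 195,235,305,345
```

```text
tcp local mm [-1.28251089 62.16961202] 0.059211365466496566 F local [-0.4771525   0.38247771] -0.22390439348728516 0.04247591724459994
orange 2577.0 321.5826154443151 213.9578579743888
```

Request:
jog_arm(plan=[[0.0001, 0.0005, 0, 0, 0, 0], [0.0001, 0.0005, 0, 0, 0, 0], [0.0001, 0.0005, 0, 0, 0, 0], [0.0001, 0.0005, 0, 0, 0, 0], [0.0002, 0.0005, 0, 0, 0, 0], [0.0001, 0.0005, 0, 0, 0, 0], [0.0001, 0.0005, 0, 0, 0, 0], [0.0001, 0.0005, 0, 0, 0, 0], [0, 0, 0, 0, 0, 0], [0, 0, 0, 0, 0, 0]])

```text
clock: 5.4
tcp_pos: [0.5086, -0.064, 0.0594]
orientation: [0.0, 0.122, 0.993, 0.0]
wrist_force: [-0.1, -0.5, -0.2]
finger_gap: 0.0428
```

```bash
python3 look.py s6 195,235,305,345
```

```text
tcp local mm [-1.15093795 65.62366651] 0.059360774615979835 F local [-0.34762511  0.25978113] -0.03271591249807286 0.042669496443331276
orange 2477.0 321.1239402503028 213.36116269681065
```

Request:
jog_arm(plan=[[0.0001, 0.0005, 0, 0, 0, 0], [0.0001, 0.0005, 0, 0, 0, 0], [0.0001, 0.0005, 0, 0, 0, 0], [0.0001, 0.0005, 0, 0, 0, 0], [0.0002, 0.0005, 0, 0, 0, 0], [0.0001, 0.0005, 0, 0, 0, 0], [0.0001, 0.0005, 0, 0, 0, 0], [0.0001, 0.0005, 0, 0, 0, 0], [0, 0, 0, 0, 0, 0], [0, 0, 0, 0, 0, 0]])

```text
clock: 6.45
tcp_pos: [0.5095, -0.06, 0.0593]
orientation: [0.0, 0.122, 0.993, 0.0]
wrist_force: [-1.0, -0.6, -0.2]
finger_gap: 0.0427
```

```bash
python3 look.py s7 195,235,305,345
```

```text
tcp local mm [-1.23990297 69.72459588] 0.05935641172026721 F local [ 1.09780835 -0.44390594] -0.4290169513863597 0.04236546979798759
orange 2415.0 320.5950310559006 213.42600414078677
```

```bash
python3 -c "
import cv2,numpy as np
a=[cv2.imread(f'pics/s{i}.png')[80:300,150:400] for i in (6,7)]
cv2.imwrite('pics/cmp.png',cv2.resize(np.hstack(a),None,fx=1.6,fy=1.6))"
```

```text
(no output)
```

View pics/cmp.png

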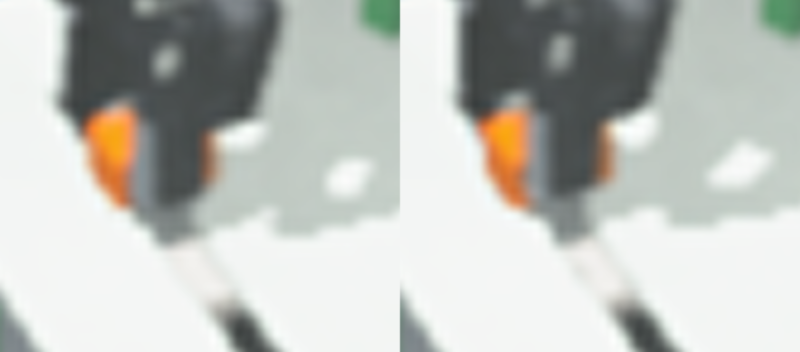

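Request:
jog_arm(plan=[[-0.0006, -0.0025, 0, 0, 0, 0], [-0.0006, -0.0025, 0, 0, 0, 0], [-0.0006, -0.0025, 0, 0, 0, 0], [-0.0006, -0.0025, 0, 0, 0, 0], [0, 0, 0.005, 0, 0, 0], [0, 0, 0.01, 0, 0, 0], [0, 0, 0.01, 0, 0, 0], [0, 0, 0.01, 0, 0, 0], [0, 0, 0.005, 0, 0, 0], [0, 0, 0, 0, 0, 0]])

```text
clock: 7.5
tcp_pos: [0.5079, -0.0702, 0.1007]
orientation: [0.001, 0.122, 0.993, -0.0]
wrist_force: [0.1, -0.2, 0.1]
finger_gap: 0.0426
```

Request:
jog_arm(plan=[[0, 0, 0, 0, 0, 0], [0, 0, 0, 0, 0, 0], [0, 0, 0, 0, 0, 0], [0, 0, 0, 0, 0, 0], [0, 0, 0, 0, 0, 0], [0, 0, -0.002, 0, 0, 0], [0, 0, -0.002, 0, 0, 0], [0, 0, -0.002, 0, 0, 0], [0, 0, 0, 0, 0, 0], [0, 0, 0, 0, 0, 0]], hand=0)

```text
clock: 8.5
tcp_pos: [0.5069, -0.07, 0.0932]
orientation: [-0.0, 0.122, 0.993, 0.0]
wrist_force: [0.6, 0.1, 1.1]
finger_gap: -0.0
```

```bash
python3 look.py s8 195,235,305,345
```

```text
tcp local mm [-1.19540511 59.35074054] 0.09330113615108723 F local [ 0.55424986 -0.36690046] -0.18538234820871757 -9.644167670394946e-05
orange 7993.0 324.51083475127615 213.36688019217297
```

View pics/s8.png

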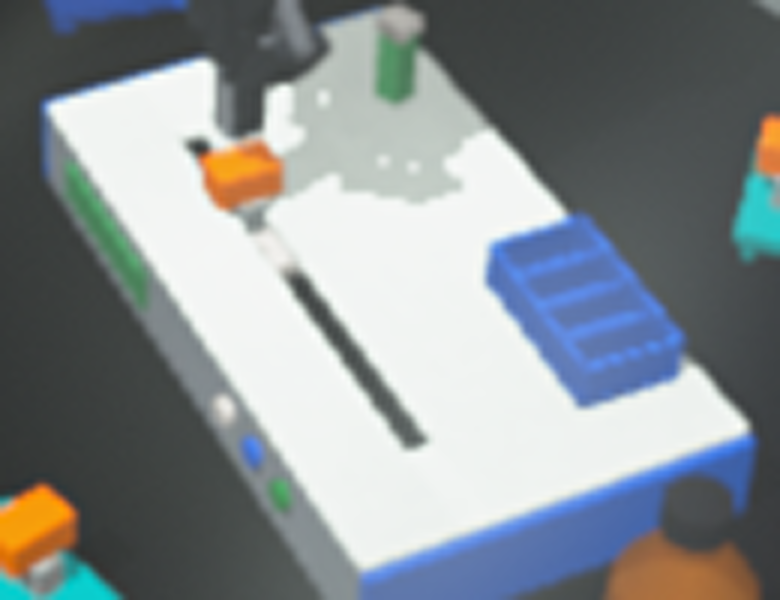

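Request:
jog_arm(plan=[[0.001, 0, -0.002, 0, 0, 0], [0, 0, -0.002, 0, 0, 0], [0, 0, -0.002, 0, 0, 0], [0, 0, -0.002, 0, 0, 0], [0, 0, -0.002, 0, 0, 0], [0, 0, -0.002, 0, 0, 0], [0, 0, -0.001, 0, 0, 0], [0, 0, -0.001, 0, 0, 0], [0, 0, 0, 0, 0, 0], [0, 0, 0, 0, 0, 0]])

```text
clock: 9.55
tcp_pos: [0.508, -0.0701, 0.0794]
orientation: [0.0, 0.122, 0.993, 0.0]
wrist_force: [-0.3, -0.3, -0.4]
finger_gap: 0.0001
```

Request:
jog_arm(plan=[[0, 0, -0.0003, 0, 0, 0], [0, 0, -0.0002, 0, 0, 0], [0, 0, -0.0003, 0, 0, 0], [0, 0, -0.0002, 0, 0, 0], [0, 0, -0.0003, 0, 0, 0], [0, 0, -0.0002, 0, 0, 0], [0, 0, -0.0003, 0, 0, 0], [0, 0, -0.0002, 0, 0, 0], [0, 0, 0, 0, 0, 0], [0, 0, 0, 0, 0, 0]])

```text
clock: 10.55
tcp_pos: [0.508, -0.0701, 0.0773]
orientation: [0.0, 0.122, 0.993, 0.0]
wrist_force: [0.3, -0.0, -0.4]
finger_gap: 0.0
```

Request:
jog_arm(plan=[[0, 0, -0.0002, 0, 0, 0], [0, 0, -0.0002, 0, 0, 0], [0, 0, -0.0002, 0, 0, 0], [0, 0, -0.0002, 0, 0, 0], [0, 0, -0.0002, 0, 0, 0], [0, 0, -0.0002, 0, 0, 0], [0, 0, -0.0002, 0, 0, 0], [0, 0, -0.0001, 0, 0, 0], [0, 0, 0, 0, 0, 0], [0, 0, 0, 0, 0, 0]])

```text
clock: 11.55
tcp_pos: [0.508, -0.07, 0.0758]
orientation: [0.0, 0.122, 0.993, 0.0]
wrist_force: [-0.4, -0.1, -0.8]
finger_gap: -0.0001
```

Request:
jog_arm(plan=[[0, 0, -0.0002, 0, 0, 0], [0, 0, -0.0001, 0, 0, 0], [0, 0, -0.0001, 0, 0, 0], [0, 0, -0.0001, 0, 0, 0], [0, 0, -0.0001, 0, 0, 0], [0, 0, -0.0001, 0, 0, 0], [0, 0, -0.0001, 0, 0, 0], [0, 0, -0.0002, 0, 0, 0], [0, 0, 0, 0, 0, 0], [0, 0, 0, 0, 0, 0]])

```text
clock: 12.55
tcp_pos: [0.5082, -0.0701, 0.0753]
orientation: [0.0, 0.122, 0.993, -0.0]
wrist_force: [-1.2, -0.4, 5.4]
finger_gap: 0.0004
```

Request:
jog_arm(plan=[[0, 0, -0.0001, 0, 0, 0], [0, 0, -0.0001, 0, 0, 0], [0, 0, -0.0001, 0, 0, 0], [0, 0, -0.0001, 0, 0, 0], [0, 0, -0.0001, 0, 0, 0], [0, 0, -0.0001, 0, 0, 0], [0, 0, -0.0001, 0, 0, 0], [0, 0, -0.0001, 0, 0, 0], [0, 0, 0, 0, 0, 0], [0, 0, 0, 0, 0, 0]])

```text
clock: 13.55
tcp_pos: [0.5082, -0.0701, 0.0745]
orientation: [0.0, 0.122, 0.993, -0.0]
wrist_force: [-1.3, 0.8, 6.2]
finger_gap: 0.0003
```

It's yielding at about 6 N, so I'll keep pressing.

Request:
jog_arm(plan=[[0, 0, -0.0002, 0, 0, 0], [0, 0, -0.0002, 0, 0, 0], [0, 0, -0.0002, 0, 0, 0], [0, 0, -0.0002, 0, 0, 0], [0, 0, -0.0002, 0, 0, 0], [0, 0, -0.0002, 0, 0, 0], [0, 0, -0.0002, 0, 0, 0], [0, 0, -0.0001, 0, 0, 0], [0, 0, 0, 0, 0, 0], [0, 0, 0, 0, 0, 0]])

```text
clock: 14.55
tcp_pos: [0.5082, -0.0701, 0.073]
orientation: [0.0, 0.122, 0.993, -0.0]
wrist_force: [-1.7, 0.5, 5.3]
finger_gap: -0.0001
```

Request:
jog_arm(plan=[[0, 0, -0.0002, 0, 0, 0], [0, 0, -0.0001, 0, 0, 0], [0, 0, -0.0001, 0, 0, 0], [0, 0, -0.0001, 0, 0, 0], [0, 0, -0.0001, 0, 0, 0], [0, 0, -0.0001, 0, 0, 0], [0, 0, -0.0001, 0, 0, 0], [0, 0, -0.0002, 0, 0, 0], [0, 0, 0, 0, 0, 0], [0, 0, 0, 0, 0, 0]])

```text
clock: 15.55
tcp_pos: [0.5082, -0.0701, 0.072]
orientation: [0.0, 0.122, 0.993, -0.0]
wrist_force: [-1.2, 0.9, 5.6]
finger_gap: -0.0003
```

Request:
jog_arm(plan=[[0, 0, -0.0001, 0, 0, 0], [0, 0, -0.0001, 0, 0, 0], [0, 0, -0.0001, 0, 0, 0], [0, 0, -0.0001, 0, 0, 0], [0, 0, -0.0001, 0, 0, 0], [0, 0, -0.0001, 0, 0, 0], [0, 0, 0, 0, 0, 0], [0, 0, 0, 0, 0, 0], [0, 0, 0, 0, 0, 0], [0, 0, 0, 0, 0, 0]])

```text
clock: 16.55
tcp_pos: [0.5082, -0.0701, 0.0714]
orientation: [0.0, 0.122, 0.993, -0.0]
wrist_force: [-1.5, -0.1, 4.9]
finger_gap: 0.0002
```

Request:
jog_arm(plan=[[0, 0, -0.0001, 0, 0, 0], [0, 0, -0.0001, 0, 0, 0], [0, 0, -0.0001, 0, 0, 0], [0, 0, -0.0001, 0, 0, 0], [0, 0, 0, 0, 0, 0], [0, 0, 0, 0, 0, 0], [0, 0, 0, 0, 0, 0], [0, 0, 0, 0, 0, 0], [0, 0, 0, 0, 0, 0], [0, 0, 0, 0, 0, 0]])

```text
clock: 17.55
tcp_pos: [0.5082, -0.0701, 0.0711]
orientation: [0.0, 0.122, 0.993, -0.0]
wrist_force: [-1.8, -0.1, 6.5]
finger_gap: 0.0002
```

Request:
jog_arm(plan=[[0, 0, -0.0001, 0, 0, 0], [0, 0, -0.0001, 0, 0, 0], [0, 0, -0.0001, 0, 0, 0], [0, 0, 0, 0, 0, 0], [0, 0, 0, 0, 0, 0], [0, 0, 0, 0, 0, 0], [0, 0, 0, 0, 0, 0], [0, 0, 0, 0, 0, 0], [0, 0, 0, 0, 0, 0], [0, 0, 0, 0, 0, 0]])

```text
clock: 18.55
tcp_pos: [0.5082, -0.0701, 0.0711]
orientation: [0.0, 0.122, 0.993, -0.0]
wrist_force: [-2.5, 1.0, 8.4]
finger_gap: -0.0002
```

Request:
jog_arm(plan=[[0, 0, -0.0001, 0, 0, 0], [0, 0, -0.0001, 0, 0, 0], [0, 0, -0.0001, 0, 0, 0], [0, 0, 0, 0, 0, 0], [0, 0, 0, 0, 0, 0], [0, 0, 0, 0, 0, 0], [0, 0, 0, 0, 0, 0], [0, 0, 0, 0, 0, 0], [0, 0, 0, 0, 0, 0], [0, 0, 0, 0, 0, 0]])

```text
clock: 19.55
tcp_pos: [0.5082, -0.0701, 0.0711]
orientation: [0.0, 0.122, 0.993, -0.0]
wrist_force: [-2.9, 1.1, 10.4]
finger_gap: 0.0
```

Request:
jog_arm(plan=[[0, 0, 0.001, 0, 0, 0], [0, 0, 0.002, 0, 0, 0], [0, 0, 0.005, 0, 0, 0], [0, 0, 0.01, 0, 0, 0], [0, 0, 0.015, 0, 0, 0], [0, 0, 0.015, 0, 0, 0], [0, 0, 0.01, 0, 0, 0], [0, 0, 0.005, 0, 0, 0], [0, 0, 0, 0, 0, 0], [0, 0, 0, 0, 0, 0]])

```text
clock: 20.55
tcp_pos: [0.5077, -0.07, 0.1326]
orientation: [-0.0, 0.122, 0.993, 0.0]
wrist_force: [-1.0, -0.0, -0.5]
finger_gap: 0.0004
```

```bash
python3 look.py s9 195,235,305,345
```

```text
tcp local mm [-0.70266055 59.62988694] 0.13233628796114674 F local [ 0.35453022 -0.9381001 ] -0.0001735962638162586 -6.510963187374983e-05
orange 7814.0 324.54193862141335 214.35703498937775
```

View pics/s9.png

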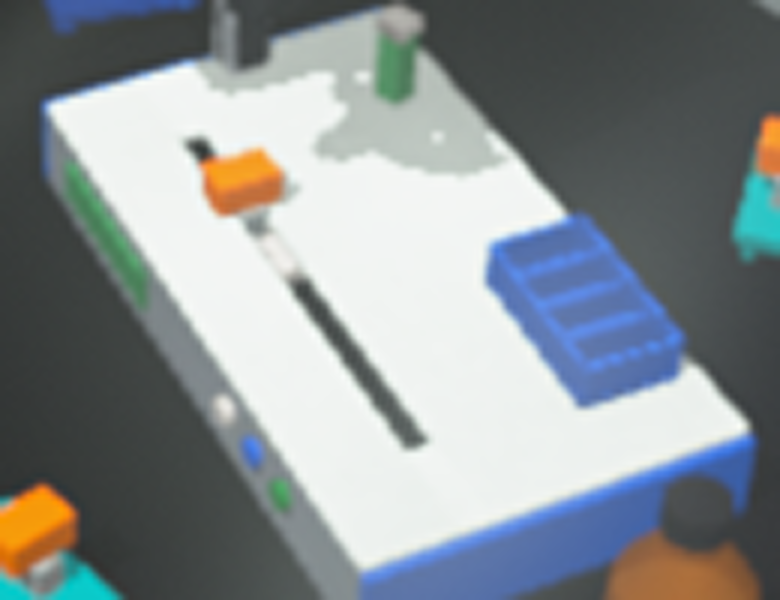

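The picture shows the knob at (242,180). It stayed down after release, about 1 raw pixel (roughly 4 mm) lower than before the press. The gripper is clear, and the cuvette and tray haven't moved.

```bash
python3 -c "
from workcell import *
print(hand_in())"
```

```text
the job is handed in; nothing more can be done
None
```

The carriage is seated fully home in its pocket on the +y side, released, and the job is handed in (at about 20.6 s of the 54 s allowed); `hand_in()` gave no verdict.

- **Finding the pocket:** I straddled the knob with the part-open fingers and pushed it toward +y, using 4 mm steps near the pocket. It dropped about 3 mm at roughly 60 mm from the slot's middle. That is about where the near edge of the pocket's play should be. I didn't search the -y side.
- **Confirming the drop:** the shut fingertips met the knob's top at about 75.5 mm, where it would have been 78.5 mm if still riding on the deck.
- **Pressing home:** the seat gave way at 5 to 6.5 N. The knob then stopped at 71.1 mm (home is 71 mm), and stayed there while the force rose to 10.4 N, so it was against the rigid stop.
- **After letting go:** the side camera showed the knob still down by about 4 mm and upright, with the gripper clear above it. The cuvette and tray were unmoved in that view. I didn't take a closing picture of the beaker, flask and weight, but the arm kept clear of them.

None of the checks failed. The only mismatch was in the image-based position of the instrument, where my reference points disagreed by up to about 6 mm, mostly along the slot.

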